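# Slide the round tin along the fence into the sprung holder

## Robot

A 7-joint arm with a two-finger parallel gripper is mounted at the origin on the work surface. World frame = base frame: x ahead of the robot, y to its left, z up, the work surface at z = 0. Lengths are in m, angles in rad, forces in N, time in s.
With the tool pointing down it reaches from about 0.4 to 0.9 m from the base axis. Payload 5.5 kg.
Tool frame: the origin (TCP) lies midway between the tips of the shut fingers; the grasp point (between the pads) lies 19 mm behind it (env.tcp_to_grasp is the distance from the TCP to the grasp point, in m); z points along the fingers, x is the direction in which the jaws open and shut, and the axes are right-handed (so a half turn about z gives the same grasp; the last joint's range is limited). The gripper opens to 92 mm and grips with 3 to 60 N. Pads are 19 mm wide; open, the fingers measure 130 mm over their backs; the gripper's body (75 mm by 190 mm) begins 47 mm behind the grasp point.
Start: joints at [-0.889, 0.501, -0.427, 1.55, 0.221, 1.138, -0.21], TCP at [0.264, 0.594, 0.227] pointing down, gripper open.
Joint ranges: [-2.88, 2.88], [-0.31, 2.03], [-1.54, 1.56], [0.2, 2.42], [-1.41, 4.55], [0.19, 2.02], [-2.57, 2.57]. Speed limits (rad/s): [2.57, 2.57, 3.14, 3.14, 3.14, 3.14, 3.14].

## Interface

Orientations are given as a 3x3 rotation matrix whose columns are the frame's x, y, z axes.
In Python, from rig import env gives the robot as it stands.
- The arm moves only by the shell command python3 -m pendant 'ROWS'. ROWS is JSON, a list of rows, each a list of 3 entries, a list of its own where there are three numbers: the shift along the world's x, y, z in m, then the turn about the world's z in rad, then the gripper command: -1 is fully open, 1 is shut, values between are in proportion. In form: [[[dx, dy, dz], twist, gripper], ...]. A call has 1 to 5 rows; each row is the pose to reach, as a shift and turn from the pose measured when the call began; what a row does not reach only later rows make up. A row lasts 1/10 s, in which the tool goes at most 50 mm and 8.59 degrees, less where a joint would pass 70% of its speed; a pose out of reach is approached as far as the arm can. A call with a gripper value outside its range is refused whole. The fingers move at their own pace and stop on an object; the grip force is fixed at half the most. Time passes only in rows, so rows that repeat a pose let the fingers close. It gives the time, the measured TCP pose, the force and the opening at its end, in the units of the state.
- env.state(): the state, without advancing time (a new reading comes with each control period).
- env.grab_frame(name): name is "side" or "top" or "wrist"; returns the picture (384x512x3 uint8, blue, green, red); there is no depth.
- env.calibration(name): a dict with "intrinsics" (3x3 intrinsics, pixels), "world_to_cam" (4x4, takes a point from world to camera coordinates). Camera axes: x right, y down, z forward; pixel columns grow to the right and rows downward; lengths in m; the calibration is good to about 2 mm. A picture is of the moment at which its call begins: read the wrist's pose just before it. calibration takes no time and is no camera call; for the wrist camera it gives the pose at the moment of the call.
- env.close_job(): hands the job in, once; it reports no verdict.
The state is a dict: "time_s": time; "qpos": joint angles; "joint_vel": joint speeds; "tau": joint torques, N m; "position": TCP position; "tool_rot": TCP orientation; "ft_force": force on the tool from outside, world axes, zero at the start; "moment": the same for the moment, N m; "opening": opening from 0.0 (shut) to 1.0 (fully open).
Only numpy, scipy, OpenCV 4.12 (cv2) and the standard library are available. Lean on these libraries where they do the work, as an engineer would, in place of code of your own. Each camera call takes 0.05 s, during which the arm holds its last target.

## Task

Slide the round blue tin, flat on the desk, up against the grey guide fence before it reaches the white stripe, then push it along the fence, without letting it stray off the fence or lifting it, past the sprung roller until it presses the red plunger in to about half of its stroke; hold it there for a second. Then back away so that the tin stays caught between roller and plunger, still against the fence. Push gently throughout (never as much as 25 N), do not ram the plunger to its bottom, and leave the jar, the solder spool and the breadboard where they are.

Things in the scene. Friction and masses are not known exactly. Their poses are not given: they have to be found in the camera images.
- tin: Round flat tin, loose: blue side, bright metal lid, 100 mm in diameter, 45 mm tall, 0.21 to 0.42 kg, too wide to grip, smooth (friction about 0.3). It stands upright on the desk. Origin: centre of its underside; z up.
- rack: Grey guide fence fixed to the desk, 480 mm long, 30 high, 12 thick. Origin: desk level, at its start end, on the face the tin slides along. Travel is along the fence toward -y; z up; the face is x = 0 and the tin is on the -x side, its centre at x = -50 mm when touching. Tin starts with its centre at y = -45 to -100 mm, 15 to 60 mm off the face. Jar, spool and breadboard stand behind the fence (+x).
- stripe (a point): White stripe across the fence; point at desk level on the fence's face, 150 mm from its start. The tin (by its centre) must touch the fence before this stripe, and once beyond it stay within 12 mm of the fence.
- fence_end (a point): Far end of the fence, on its face, at desk level. Near it stands a yellow holder 40 mm high, fixed to the desk, with the roller and the plunger. Its place along the fence differs each time and is not measured: the centre of the caught tin lies somewhere between 140 and 220 mm before this point. Find it by feel or sight.
- plunger (a joint): Sprung red head, 26 mm across, centre 21 mm above the desk and 50 mm off the fence face, at the end of the lane; slides along the fence. 0 = out, 0.0125 m = bottomed; beyond 10 mm counts as rammed. Spring: 1 N at the start and 1.5 N more per mm (10 N at 6 mm); the tin's friction adds up to 3 N to the push. The caught tin leaves it about 2 to 3 mm in.
- roller_arm (a joint): Orange sprung arm, up to 36 mm high, with an 18 mm steel roller, across the lane from the fence. 0 = rest; grows (rad) as the passing tin pushes it out, to about 0.15, for a push of 5 to 12 N. At rest the roller's centre is 31 mm before the caught tin's centre, 100 mm off the fence face. It then swings in behind the tin, which slips ahead some 20 mm onto the plunger: keep the pusher within 35 mm of the tin's centre line.
- jar: Bystander: small amber glass jar with black cap, 48 mm in diameter, 60 mm tall. Origin: centre of its underside.
- spool: Bystander: metal solder spool standing on its flange, 60 mm in diameter, 47 mm tall. Origin: centre of its underside.
- breadboard: Bystander: white breadboard lying flat, 82 x 55 x 9 mm (up to 14 mm with its chips). Origin: centre of its underside, y along its length.
There are look-alikes about, which are no part of the job. Of the things that look like the tin, the middle-sized one is meant.

How it is judged:
On the way, in this order (a step that is already met when the one before it is completed fails the run):
1. the tin touches the fence (gap under 4 mm) with its centre still before the white stripe (x of tin in the frame of rack above -0.054 m and y of tin in the frame of rack above -0.15 m), for 0.1 s.
2. the tin, along the fence, presses the plunger to between 4.5 and 10 mm of its stroke for half a second (value of joint plunger between 0.0045 and 0.01 m and y of tin in the frame of rack below -0.25 m and x of tin in the frame of rack above -0.056 m), for 0.5 s.
At the end, for the whole second after the job is handed in: The tin stands upright and at rest in the holder, within 5 mm of the fence, keeping the plunger pressed in by more than 0.8 mm, with the roller arm swung in behind it (under 0.08 rad); the robot is clear of it (value of joint plunger above 0.0008 m and value of joint roller_arm below 0.08 rad and y of tin in the frame of rack below -0.25 m and x of tin in the frame of rack above -0.055 m and angle between tin's own z axis and vertical below 0.05 rad and linear speed of tin below 0.01 m/s); the robot touches nothing.
It fails at once if the fingers push the tin with 25 N or more (contact force between the fingers and tin above 25 N).
It fails at once if the plunger is rammed to its bottom (beyond 10 mm) (value of joint plunger above 0.01 m).
It fails at once if the tin strays more than 12 mm off the fence beyond the white stripe (y of tin in the frame of rack below -0.155 m and x of tin in the frame of rack below -0.062 m).
It fails at once if the tin is lifted or tipped (height (world z) of tin above 0.012 m or angle between tin's own z axis and vertical above 0.2 rad).
It fails at once if a bystander (jar, spool or breadboard) is moved by more than 15 mm (distance of any of jar, spool, breadboard from where it was at the start of the episode above 0.015 m).
It also fails if it takes over 72 s, if anything falls off the work surface, if the arm or the gripper's body presses on something with over 40 N, if the wrist force passes 120 N, or if a joint passes its speed limit or range.

## Working session

There is one attempt and no reset: what is moved stays moved. The work goes in short steps, Python scripts to look and compute and a shell command to move; the robot and the scene stay as the last step left them, time stands still between calls to the robot, and variables do not carry over. Pictures are saved under pics/ and viewed, and the job is handed in when it is done.

```bash
ls; mkdir -p pics
python3 - <<'E'
from rig import env
import cv2
s=env.state();print(s['time_s'],s['position'],s['ft_force'],s['opening']);print(s['tool_rot'])
for n in ('top','side','wrist'):
    cv2.imwrite(f'pics/{n}0.png',env.grab_frame(n)); c=env.calibration(n); print(n,c)
E
```

```text
pics
0.0 [0.26410274 0.59316811 0.22567575] [-0.03884321  0.60801796  0.11005056] 1.0024054507173346
[[ 4.06625318e-01  9.13594622e-01 -8.46756473e-04]
 [ 9.13592939e-01 -4.06626195e-01 -1.75484256e-03]
 [-1.94752809e-03 -6.00273196e-05 -9.99998102e-01]]
top {'intrinsics': array([[388.9102447 ,   0.        , 256.46128171],
       [  0.        , 388.9102447 , 187.97230975],
       [  0.        ,   0.        ,   1.        ]]), 'world_to_cam': array([[-0.00989534, -0.99985678, -0.01372927,  0.04153288],
       [-0.99198286,  0.0115454 , -0.12584399,  0.55426367],
       [ 0.12598447,  0.01237394, -0.99195504,  0.80791408],
       [ 0.        ,  0.        ,  0.        ,  1.        ]])}
side {'intrinsics': array([[437.63864013,   0.        , 250.05755328],
       [  0.        , 437.63864013, 187.75662971],
       [  0.        ,   0.        ,   1.        ]]), 'world_to_cam': array([[ 0.95899626, -0.28311131, -0.01319673, -0.50698909],
       [-0.19854012, -0.63783753, -0.74414051,  0.1382307 ],
       [ 0.20225723,  0.71624805, -0.66789276,  1.03195499],
       [ 0.        ,  0.        ,  0.        ,  1.        ]])}
wrist {'intrinsics': array([[296.24178821,   0.        , 258.0123256 ],
       [  0.        , 296.24178821, 188.34760588],
       [  0.        ,   0.        ,   1.        ]]), 'world_to_cam': array([[ 0.40740208,  0.91324814, -0.00117796, -0.64807167],
       [ 0.88540254, -0.39466335,  0.24556707, -0.02954097],
       [ 0.22379878, -0.10108751, -0.96937889,  0.389029  ],
       [ 0.        ,  0.        ,  0.        ,  1.        ]])}
```

View pics/top0.png

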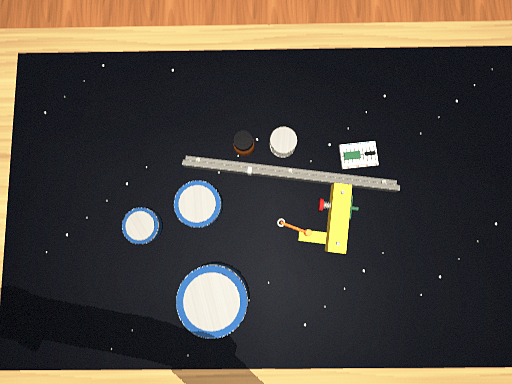

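View pics/side0.png

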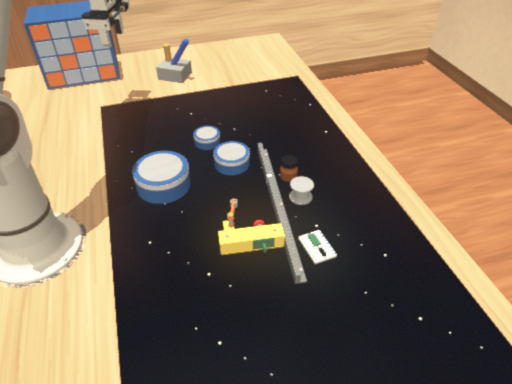

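View pics/wrist0.png

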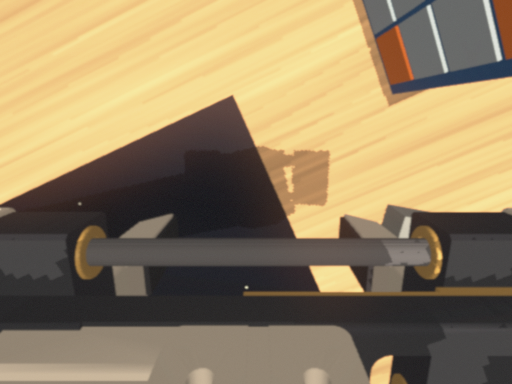

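The top view shows the fence running from about (185,160) at its start to (398,187). The middle tin is at (197,204), the stripe is near (250,170), the plunger at (323,205) and the roller at (281,223). The jar, spool and breadboard stand behind the fence. I'll zoom in to measure these.

Run:
```python
import cv2
t=cv2.imread('pics/top0.png')
cv2.imwrite('pics/topz1.png',cv2.resize(t[145:265,165:295],None,fx=6,fy=5,interpolation=cv2.INTER_CUBIC)[:600,:780])
cv2.imwrite('pics/topz2.png',cv2.resize(t[150:260,270:410],None,fx=5,fy=5,interpolation=cv2.INTER_CUBIC))
s=cv2.imread('pics/side0.png')
cv2.imwrite('pics/sidez1.png',cv2.resize(s[120:290,180:345],None,fx=3.5,fy=3.5,interpolation=cv2.INTER_CUBIC))
```

```text
(no output)
```

View pics/topz1.png

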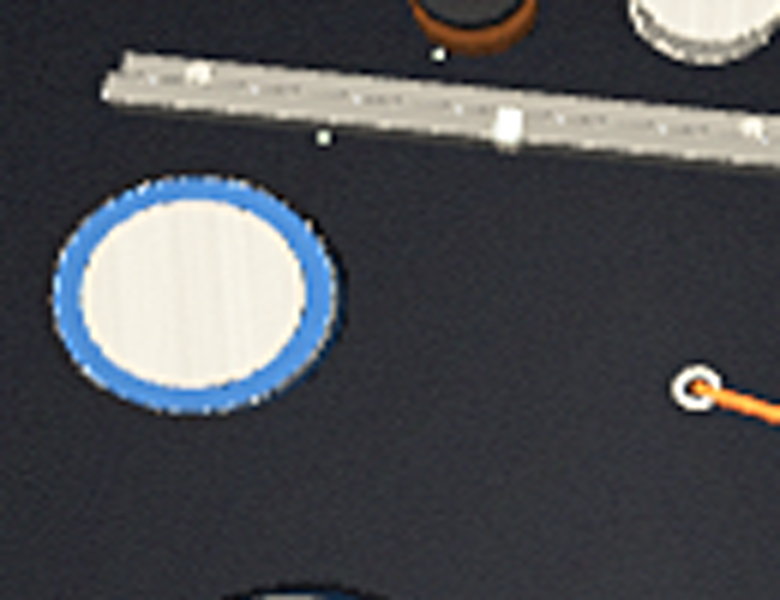

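View pics/topz2.png

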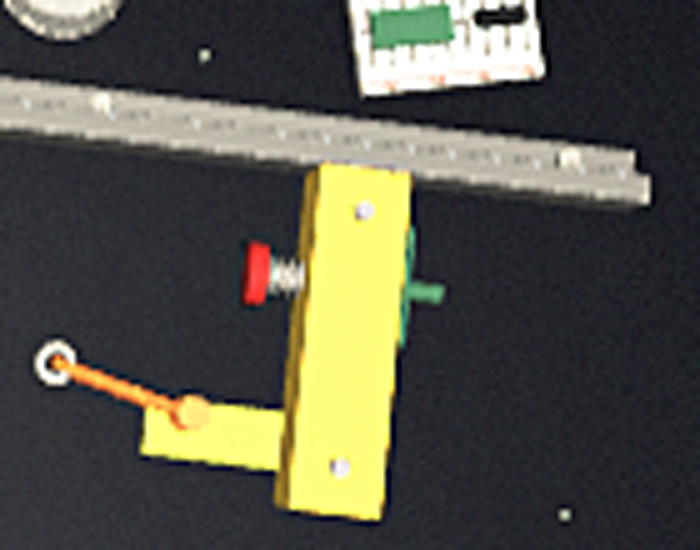

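View pics/sidez1.png

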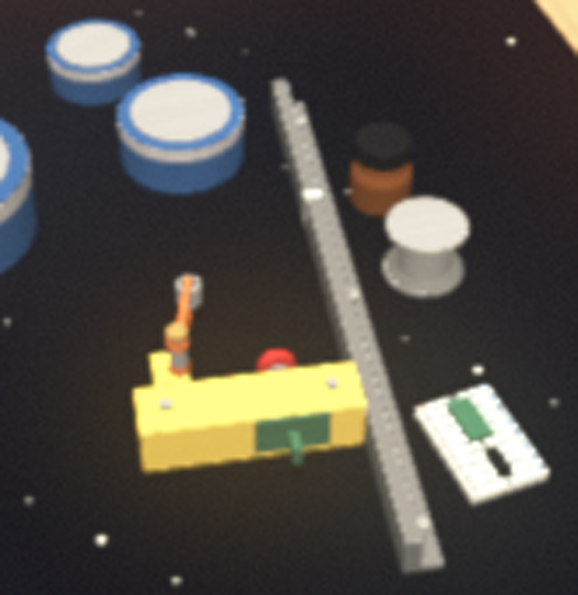

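```bash
cat > h.py <<'E'
import numpy as np,cv2
from rig import env
def bp(cal,u,v,z):
    K=cal['intrinsics'];T=cal['world_to_cam'];R=T[:3,:3];t=T[:3,3]
    o=-R.T@t; d=R.T@np.linalg.solve(K,[u,v,1.]); return o+d*(z-o[2])/d[2]
def proj(cal,p):
    c=cal['world_to_cam'][:3,:3]@np.array(p)+cal['world_to_cam'][:3,3]; q=cal['intrinsics']@c; return q[:2]/q[2]
def tri(c1,p1,c2,p2):
    P=[c['intrinsics']@c['world_to_cam'][:3] for c in(c1,c2)]
    X=cv2.triangulatePoints(P[0],P[1],np.array(p1,float).reshape(2,1),np.array(p2,float).reshape(2,1)); return (X[:3]/X[3]).ravel()
E
python3 - <<'E'
from h import *
T=env.calibration('top');S=env.calibration('side')
for c in(T,S): print('cam',-c['world_to_cam'][:3,:3].T@c['world_to_cam'][:3,3])
z1=lambda x,y:(165+x/6-.4,145+y/5-.4)
z2=lambda x,y:(270+x/5-.4,150+y/5-.4)
zs=lambda x,y:(180+x/3.5-.36,120+y/3.5-.36)
pts={'fs':(z1(102,98),zs(274,83)),'fe':(z2(650,203),zs(405,545)),'tin':(z1(196,294),zs(181,111)),
'stripe':(z1(508,143),zs(305,190)),'roller':(z2(55,362),zs(188,283)),'plunger':(z2(257,273),zs(276,358))}
for k,(a,b) in pts.items():
    print(k,'tri',tri(T,a,S,b).round(4), 'top z.03',bp(T,*a,.03).round(4),'z.045',bp(T,*a,.045).round(4),'z.036',bp(T,*a,.036).round(4),'z0',bp(T,*a,.0).round(4))
E
```

```text
cam [0.44844642 0.02513066 0.87173541]
cam [ 0.30492463 -0.79450137  0.78540774]
fs tri [0.6118 0.2011 0.0249] top z.03 [0.6101 0.2002 0.03  ] z.045 [0.6072 0.1971 0.045 ] z.036 [0.609  0.1989 0.036 ] z0 [0.6159 0.2064 0.    ]
fe tri [ 0.5474 -0.276   0.0269] top z.03 [ 0.5469 -0.2748  0.03  ] z.045 [ 0.5451 -0.2695  0.045 ] z.036 [ 0.5462 -0.2727  0.036 ] z0 [ 0.5504 -0.2855  0.    ]
tin tri [0.5222 0.1623 0.0441] top z.03 [0.523  0.1647 0.03  ] z.045 [0.5217 0.1623 0.045 ] z.036 [0.5225 0.1638 0.036 ] z0 [0.5257 0.1697 0.    ]
stripe tri [0.5891 0.0506 0.0343] top z.03 [0.5882 0.0511 0.03  ] z.045 [0.5857 0.0506 0.045 ] z.036 [0.5872 0.0509 0.036 ] z0 [0.5932 0.052  0.    ]
roller tri [ 0.4808 -0.0158  0.028 ] top z.03 [ 0.4808 -0.0157  0.03  ] z.045 [ 0.4802 -0.015   0.045 ] z.036 [ 0.4806 -0.0154  0.036 ] z0 [ 0.4819 -0.0171  0.    ]
plunger tri [ 0.5189 -0.1043  0.0271] top z.03 [ 0.5183 -0.1038  0.03  ] z.045 [ 0.5171 -0.1015  0.045 ] z.036 [ 0.5178 -0.1029  0.036 ] z0 [ 0.5208 -0.1084  0.    ]
```

Triangulation gives:
- Fence length 0.479 m, against 0.480 m stated.
- Travel direction d = (-0.132, -0.991), and n (toward the fence) = (0.991, -0.132).
- Tin in the rack frame at (-0.083, -0.049), with its lid at z = 0.044.
- Roller at (-0.100, -0.231), so the caught tin's centre should be at y ≈ -0.262.

I'll shut the fingers and move to the -n side of the tin.

```bash
python3 -m pendant '[[[0.02,-0.045,0],0.1,1],[[0.04,-0.09,0],0.2,1],[[0.06,-0.135,0],0.286,1],[[0.08,-0.18,0],0.286,1],[[0.1,-0.22,0],0.286,1]]'; python3 -m pendant '[[[0.02,-0.045,0],0,1],[[0.04,-0.09,0],0,1],[[0.06,-0.135,0],0,1],[[0.078,-0.19,0],0,1],[[0.078,-0.2,0],0,1]]'; python3 -c "
from h import *
s=env.state();print(s['position'],s['tool_rot'].round(3),s['opening'],s['ft_force'])
for n in('wrist','top'):cv2.imwrite(f'pics/{n}1.png',env.grab_frame(n))"
```

```text
time_s: 0.65
position: [0.3647, 0.3706, 0.2256]
tool_rot: [[0.133, 0.991, -0.0], [0.991, -0.133, -0.002], [-0.002, -0.0, -1.0]]
ft_force: [1.2, 0.6, 0.1]
opening: 0.615
time_s: 1.15
position: [0.4443, 0.1647, 0.2254]
tool_rot: [[0.14, 0.99, -0.0], [0.99, -0.14, -0.005], [-0.005, 0.0, -1.0]]
ft_force: [-0.8, 0.5, 0.1]
opening: 0.181
[0.44432393 0.16474784 0.22538843] [[ 0.14   0.99  -0.   ]
 [ 0.99  -0.14  -0.005]
 [-0.005  0.    -1.   ]] 0.18124306713904403 [-0.80504544  0.50821078  0.07204211]
```

View pics/wrist1.png

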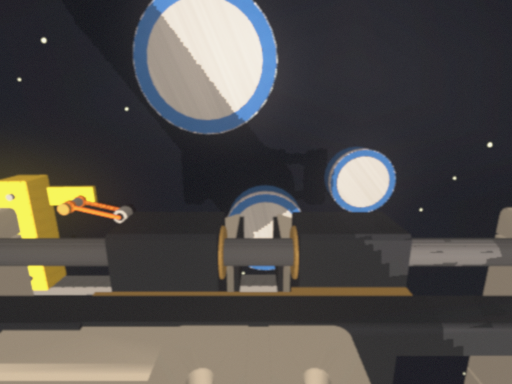

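View pics/top1.png

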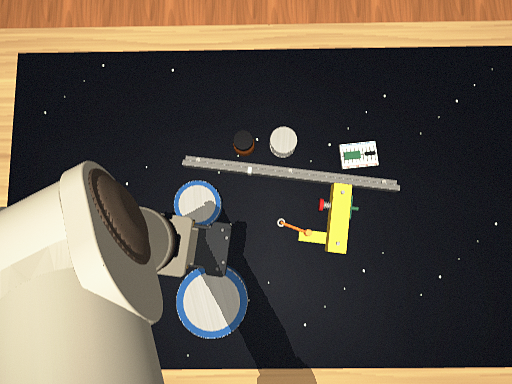

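The wrist view shows the fingers nearly shut above the middle tin's near edge at (265,215), with the large tin behind at (205,60) and the small one at (362,180). Next I descend beside the tin.

```bash
python3 -m pendant '[[[-0.003,0.008,-0.04],0,1],[[-0.003,0.008,-0.085],0,1],[[-0.003,0.008,-0.13],0,1],[[-0.003,0.008,-0.17],0,1],[[-0.003,0.008,-0.17],0,1]]';  python3 -m pendant '[[[0,0,-0.02],0,1],[[0,0,-0.043],0,1],[[0,0,-0.043],0,1],[[0,0,-0.043],0,1]]'; python3 -c "
from h import *
for n in('side',):cv2.imwrite(f'pics/{n}2.png',env.grab_frame(n))"
```

```text
time_s: 1.75
position: [0.4353, 0.1745, 0.0507]
tool_rot: [[0.137, 0.99, -0.011], [0.991, -0.137, -0.007], [-0.008, -0.01, -1.0]]
ft_force: [-1.0, -0.3, 0.3]
opening: 0.006
time_s: 2.15
position: [0.436, 0.1756, 0.0092]
tool_rot: [[0.136, 0.991, -0.01], [0.991, -0.136, -0.006], [-0.007, -0.009, -1.0]]
ft_force: [-0.3, -0.1, 0.1]
opening: 0.007
```

View pics/side2.png

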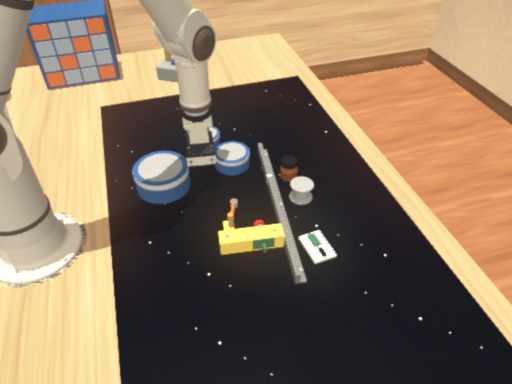

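```bash
python3 -m pendant '[[[0.008,-0.001,0.003],0,1],[[0.016,-0.002,0.003],0,1],[[0.024,-0.003,0.003],0,1],[[0.032,-0.004,0.003],0,1],[[0.04,-0.005,0.003],0,1]]';  python3 -m pendant '[[[0.003,0,0],0,1],[[0.006,-0.001,0],0,1],[[0.009,-0.001,0],0,1],[[0.012,-0.001,0],0,1]]'; python3 -c "
from h import *
for n in('top',):cv2.imwrite(f'pics/{n}3.png',env.grab_frame(n)[145:265,165:295].repeat(5,0).repeat(5,1))
print(env.state()['ft_force'])"
```

```text
time_s: 2.7
position: [0.4766, 0.1703, 0.0124]
tool_rot: [[0.137, 0.991, -0.01], [0.991, -0.137, -0.006], [-0.007, -0.009, -1.0]]
ft_force: [-2.6, 0.9, 1.2]
opening: 0.007
time_s: 3.1
position: [0.4884, 0.1692, 0.0122]
tool_rot: [[0.137, 0.991, -0.011], [0.991, -0.137, -0.006], [-0.008, -0.01, -1.0]]
ft_force: [-1.8, -0.3, -0.8]
opening: 0.006
[-0.78294562 -0.35258426 -0.96317203]
```

View pics/top3.png

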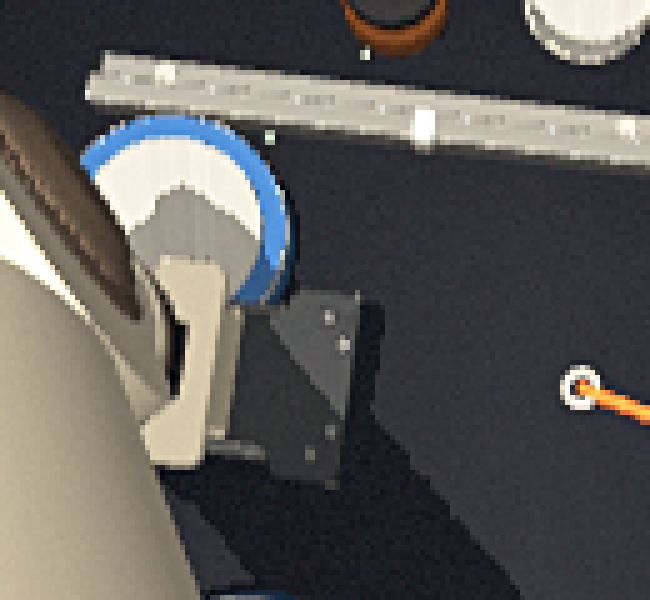

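The tin's top edge at (185,115) in this crop sits just short of the fence face. By calculation about 7 mm remains, so I'll continue in small steps.

```bash
python3 -m pendant '[[[0.002,0,0],0,1],[[0.004,-0.0005,0],0,1],[[0.005,-0.0005,0],0,1]]';  python3 -m pendant '[[[0.001,0,0],0,1],[[0.002,0,0],0,1],[[0.003,0,0],0,1]]'
```

```text
time_s: 3.45
position: [0.4931, 0.1688, 0.0122]
tool_rot: [[0.137, 0.991, -0.012], [0.991, -0.137, -0.006], [-0.008, -0.011, -1.0]]
ft_force: [-6.6, 1.3, 4.0]
opening: 0.005
time_s: 3.75
position: [0.493, 0.1688, 0.0117]
tool_rot: [[0.136, 0.991, -0.017], [0.991, -0.136, -0.008], [-0.01, -0.016, -1.0]]
ft_force: [-10.3, 1.3, 6.2]
opening: 0.001
```

The arm stalled at 10 N, so the tin is against the fence, and its centre is still about 100 mm before the stripe. I'll back off, lift and look.

```bash
python3 -m pendant '[[[-0.01,0.001,0],0,1],[[-0.03,0.004,0],0,1],[[-0.05,0.007,0.0],0,1],[[-0.05,0.007,0.04],0,1],[[-0.05,0.007,0.08],0,1]]';  python3 -m pendant '[[[0,0.04,0.03],0,1],[[0,0.08,0.05],-0.15,1],[[0.0,0.12,0.05],-0.3,1],[[0.0,0.16,0.05],-0.45,1],[[0.0,0.17,0.05],-0.6,1]]'; python3 -m pendant '[[[0.03,0,0],-0.15,1],[[0.06,0,0],-0.3,1],[[0.09,-0.01,0],-0.45,1],[[0.12,-0.03,0],-0.6,1],[[0.12,-0.03,0],-0.7,1]]'; python3 -c "
from h import *
for n in('top',):cv2.imwrite(f'pics/{n}4.png',cv2.resize(env.grab_frame(n)[145:265,165:295],None,fx=6,fy=5,interpolation=cv2.INTER_CUBIC))
cv2.imwrite(f'pics/side4.png',cv2.resize(env.grab_frame('side')[120:290,180:345],None,fx=3.5,fy=3.5,interpolation=cv2.INTER_CUBIC))
print(env.state()['ft_force'])"
```

```text
time_s: 4.25
position: [0.4418, 0.1757, 0.0918]
tool_rot: [[0.135, 0.991, -0.019], [0.991, -0.135, -0.008], [-0.011, -0.017, -1.0]]
ft_force: [1.6, -0.2, -0.1]
opening: 0.006
time_s: 4.75
position: [0.4415, 0.3519, 0.1431]
tool_rot: [[0.671, 0.741, -0.017], [0.741, -0.671, 0.009], [-0.005, -0.019, -1.0]]
ft_force: [-0.3, -0.2, -0.7]
opening: 0.002
time_s: 5.25
position: [0.5678, 0.3165, 0.1433]
tool_rot: [[0.993, 0.121, -0.001], [0.121, -0.992, 0.016], [0.001, -0.016, -1.0]]
ft_force: [0.9, -0.5, -0.1]
opening: 0.001
[-0.79993027  1.04100194  0.36685838]
```

View pics/top4.png

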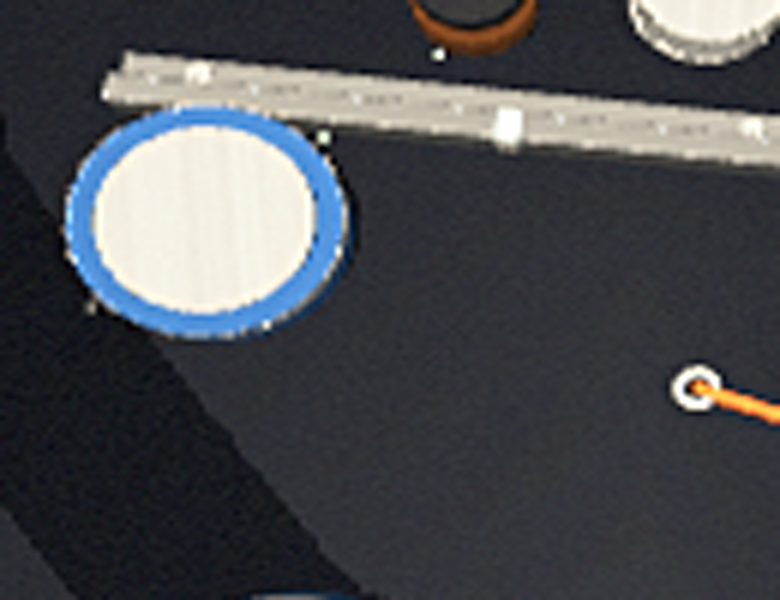

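View pics/side4.png

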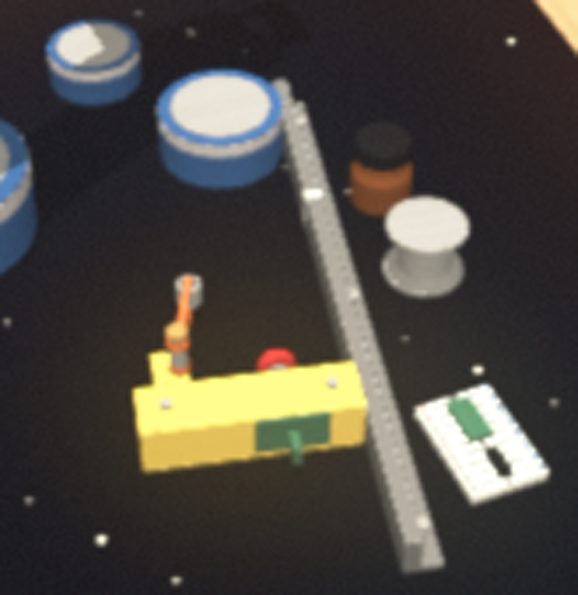

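```bash
cat >> h.py <<'E'
FS=np.array([.6101,.2002]); D=np.array([-.1319,-.9913]); N=np.array([.9913,-.1319])
def rack(p): q=np.array(p)[:2]-FS; return np.array([q@N,-(q@D)])
def world(x,y): return FS+x*N-y*D
E
python3 -c "
from h import *
T=env.calibration('top');p=bp(T,165+208/6-.4,145+221/5-.4,.045);print(p,rack(p),rack(env.state()['position']))
y=rack(p)[1]; th=np.radians(12); c=world(-.05,y); push=np.cos(th)*D+np.sin(th)*N
for g in (.05+.0095,.05+.0095+.02): print(g,c-push*g)
"
```

```text
[0.55308503 0.15825044 0.045     ] [-0.05098579 -0.04910487] [-0.06257776  0.11321882]
0.059500000000000004 [0.5494715  0.21744249]
0.0795 [0.5479298  0.23738371]
```

The tin is against the fence at rack (-0.051, -0.049), which agrees with the expected -0.050. I'll descend behind it with the fingers' 38 mm face tilted about 12° toward the fence.

```bash
python3 -m pendant '[[[-0.01,-0.03,0],-0.04,1],[[-0.02,-0.06,-0.03],-0.04,1],[[-0.02,-0.076,-0.07],-0.04,1],[[-0.02,-0.076,-0.1],-0.04,1],[[-0.02,-0.076,-0.11],-0.04,1]]';  python3 -m pendant '[[[0,0,-0.01],0,1],[[0,0,-0.02],0,1],[[0,0,-0.02],0,1]]'; python3 -c "
from h import *
s=env.state();print(rack(s['position']),np.degrees(np.arctan2(*s['tool_rot'][1::-1,0])),s['ft_force'])"
```

```text
time_s: 5.85
position: [0.5401, 0.244, 0.0302]
tool_rot: [[0.996, 0.094, -0.009], [0.094, -0.995, 0.016], [-0.007, -0.017, -1.0]]
ft_force: [-0.7, 0.8, 0.8]
opening: 0.002
time_s: 6.15
position: [0.5396, 0.2448, 0.0097]
tool_rot: [[0.995, 0.096, -0.01], [0.096, -0.995, 0.016], [-0.008, -0.017, -1.0]]
ft_force: [-0.1, -0.4, -0.5]
opening: 0.009
[-0.07573166  0.03490346] 5.515452511662512 [-0.06122162 -0.39978165 -0.45864262]
```

```bash
python3 -m pendant '[[[0.008,-0.001,0.003],0,1],[[0.0155,-0.002,0.003],0,1],[[0.0145,-0.010,0.003],0,1],[[0.014,-0.018,0.003],0,1],[[0.0135,-0.022,0.003],0,1]]';  python3 -m pendant '[[[-0.0007,-0.005,0],0,1],[[-0.0013,-0.010,0],0,1],[[-0.002,-0.015,0],0,1],[[-0.0026,-0.02,0],0,1],[[-0.0033,-0.025,0],0,1]]'; python3 -c "
from h import *
s=env.state();print(rack(s['position']),np.degrees(np.arctan2(*s['tool_rot'][1::-1,0])),s['ft_force'])"
```

```text
time_s: 6.65
position: [0.5531, 0.2208, 0.0128]
tool_rot: [[0.995, 0.094, -0.01], [0.095, -0.995, 0.015], [-0.008, -0.016, -1.0]]
ft_force: [0.4, 0.6, 0.4]
opening: 0.006
time_s: 7.15
position: [0.5495, 0.1959, 0.0128]
tool_rot: [[0.995, 0.095, -0.01], [0.095, -0.995, 0.016], [-0.009, -0.017, -1.0]]
ft_force: [-1.2, 3.7, -0.3]
opening: 0.005
[-0.0595025  -0.01227606] 5.454464590135899 [-1.1941552   3.71585345 -0.33387655]
```

Contact is steady at about 4 N, along the fence with a slight bias toward it. I'll check visually, then continue.

```bash
python3 -m pendant '[[[-0.0007,-0.006,0],0,1],[[-0.0015,-0.012,0],0,1],[[-0.0023,-0.018,0],0,1],[[-0.0031,-0.024,0],0,1],[[-0.004,-0.030,0],0,1]]'; python3 -c "
from h import *
s=env.state();print(rack(s['position']),s['ft_force'])
cv2.imwrite('pics/top5.png',cv2.resize(env.grab_frame('top')[145:265,165:295],None,fx=6,fy=5,interpolation=cv2.INTER_CUBIC))
cv2.imwrite(f'pics/side5.png',cv2.resize(env.grab_frame('side')[120:290,180:345],None,fx=3.5,fy=3.5,interpolation=cv2.INTER_CUBIC))"
```

```text
time_s: 7.65
position: [0.5455, 0.1652, 0.0128]
tool_rot: [[0.995, 0.095, -0.01], [0.095, -0.995, 0.016], [-0.009, -0.017, -1.0]]
ft_force: [-0.6, 2.2, 0.1]
opening: 0.007
[-0.05944092 -0.04318484] [-0.56321603  2.21121817  0.14495403]
```

View pics/top5.png

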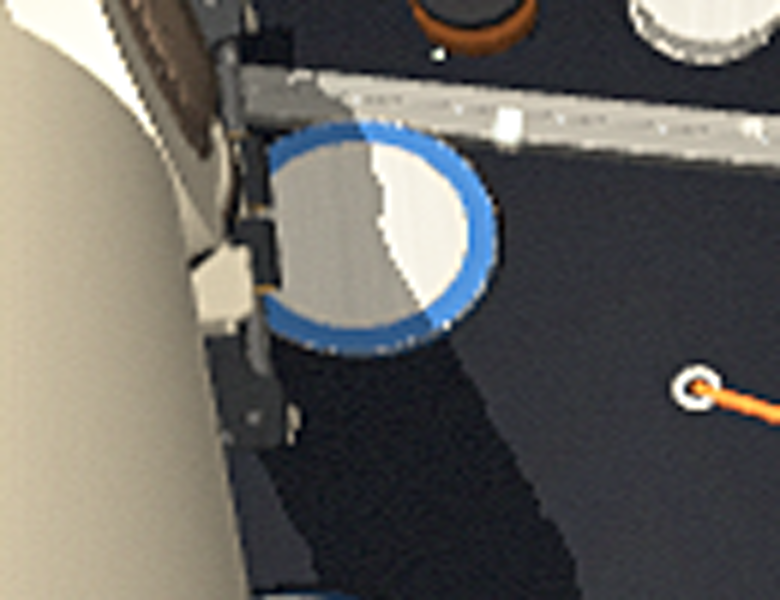

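View pics/side5.png

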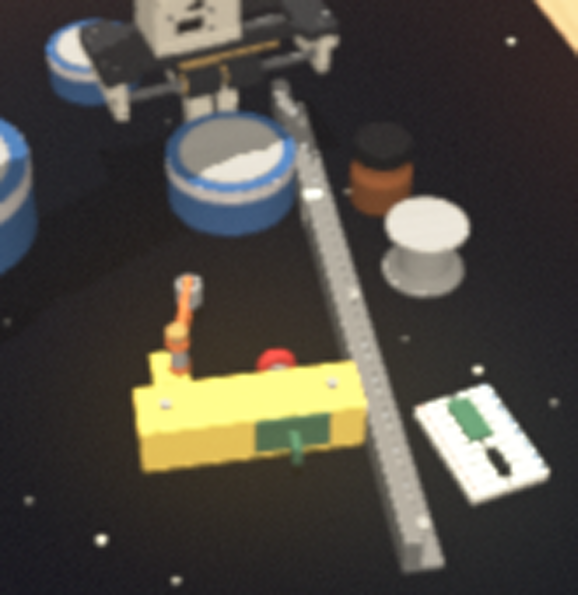

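The tin is on the fence with its right edge at (497,235). Its centre is at y ≈ -0.10, and the fingers are centred behind it. I'll continue toward the roller.

```bash
for i in 1 2; do :; done; python3 -m pendant '[[[-0.0008,-0.006,0],0,1],[[-0.0016,-0.012,0],0,1],[[-0.0024,-0.018,0],0,1],[[-0.0032,-0.024,0],0,1],[[-0.004,-0.030,0],0,1]]'; python3 -m pendant '[[[-0.0008,-0.006,0],0,1],[[-0.0016,-0.012,0],0,1],[[-0.0024,-0.018,0],0,1],[[-0.0032,-0.024,0],0,1],[[-0.004,-0.030,0],0,1]]';python3 -m pendant '[[[-0.0008,-0.006,0],0,1],[[-0.0016,-0.012,0],0,1],[[-0.0024,-0.018,0],0,1],[[-0.0032,-0.024,0],0,1],[[-0.004,-0.030,0],0,1]]'; python3 -c "
from h import *
s=env.state();print(rack(s['position']),s['ft_force'])
cv2.imwrite('pics/top6.png',cv2.resize(env.grab_frame('top')[145:265,205:345],None,fx=5,fy=5,interpolation=cv2.INTER_CUBIC))
cv2.imwrite(f'pics/side6.png',cv2.resize(env.grab_frame('side')[120:290,180:345],None,fx=3.5,fy=3.5,interpolation=cv2.INTER_CUBIC))"
```

```text
time_s: 8.25
position: [0.5416, 0.1335, 0.0128]
tool_rot: [[0.996, 0.093, -0.01], [0.093, -0.996, 0.015], [-0.009, -0.016, -1.0]]
ft_force: [-0.2, 2.5, 0.5]
opening: 0.003
time_s: 8.75
position: [0.5375, 0.103, 0.0128]
tool_rot: [[0.996, 0.093, -0.01], [0.093, -0.996, 0.015], [-0.009, -0.016, -1.0]]
ft_force: [-1.4, 3.5, 0.9]
opening: 0.005
time_s: 9.25
position: [0.5334, 0.0725, 0.0128]
tool_rot: [[0.996, 0.093, -0.01], [0.093, -0.996, 0.015], [-0.009, -0.016, -1.0]]
ft_force: [-1.3, 2.6, 1.9]
opening: 0.005
[-0.05918728 -0.13668501] [-1.32565048  2.63375831  1.86836031]
```

View pics/top6.png

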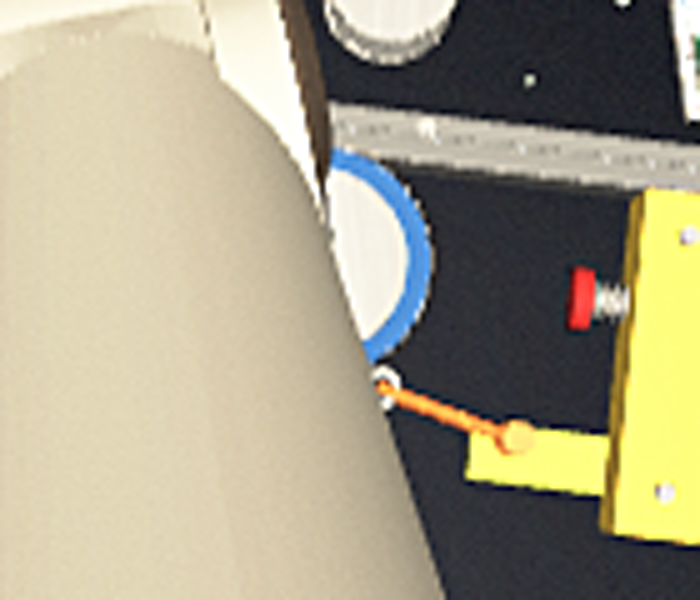

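View pics/side6.png

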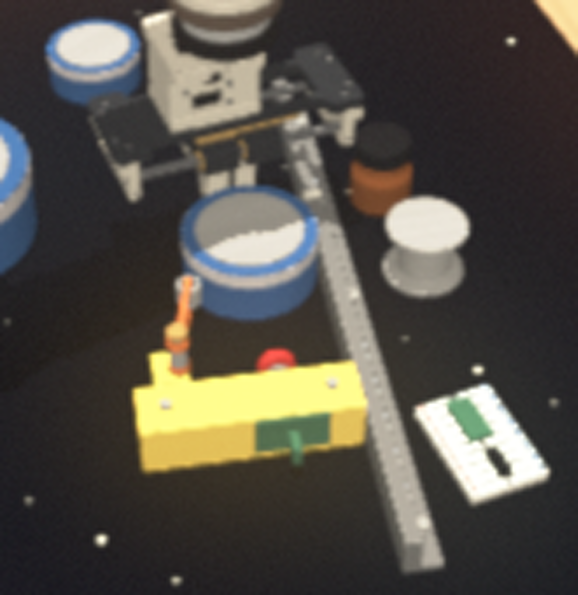

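The tin is about to meet the roller at (383,388). I'll slow to 2 mm per row.

```bash
python3 -m pendant '[[[-0.0003,-0.002,0],0,1],[[-0.0005,-0.004,0],0,1],[[-0.0008,-0.006,0],0,1],[[-0.001,-0.008,0],0,1],[[-0.0013,-0.01,0],0,1]]' | grep -v rot; python3 -m pendant '[[[-0.0003,-0.002,0],0,1],[[-0.0005,-0.004,0],0,1],[[-0.0008,-0.006,0],0,1],[[-0.001,-0.008,0],0,1],[[-0.0013,-0.01,0],0,1]]'| grep -v rot
```

```text
time_s: 9.85
position: [0.5303, 0.0654, 0.0127]
ft_force: [-5.2, 12.3, 5.0]
opening: 0.005
time_s: 10.35
position: [0.5258, 0.0598, 0.0123]
ft_force: [-7.2, 11.3, 3.0]
opening: 0.006
```

The pusher is drifting off the fence side because of compliance and the tilt; its outer edge is 34 mm from the centre line. The roller now supplies the bias toward the fence, so I'll ease back slightly, cut the tilt to about 5° and recentre.

```bash
python3 -m pendant '[[[0.0005,0.004,0],0,1],[[0.001,0.008,0],0,1],[[0.006,0.008,0],-0.07,1],[[0.01,0.008,0],-0.14,1],[[0.01,0.008,0],-0.14,1]]'; python3 -c "
from h import *
s=env.state();print(rack(s['position']),s['ft_force'])
cv2.imwrite(f'pics/side7.png',cv2.resize(env.grab_frame('side')[120:290,180:345],None,fx=3.5,fy=3.5,interpolation=cv2.INTER_CUBIC))"
```

```text
time_s: 10.85
position: [0.5366, 0.068, 0.0123]
tool_rot: [[0.999, -0.042, -0.014], [-0.042, -0.999, 0.023], [-0.015, -0.023, -1.0]]
ft_force: [1.2, 3.4, -1.2]
opening: 0.001
[-0.05537896 -0.1407869 ] [ 1.15039749  3.39955837 -1.24169265]
```

View pics/side7.png

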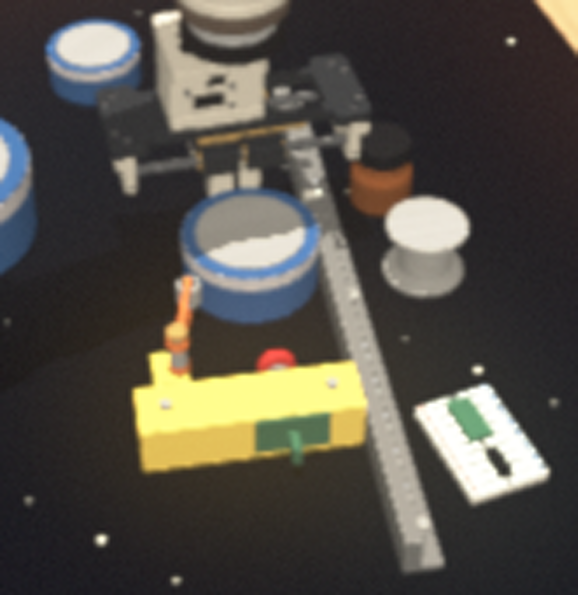

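```bash
python3 -m pendant '[[[-0.0003,-0.002,0],0,1],[[-0.0005,-0.004,0],0,1],[[-0.0005,-0.006,0],0,1],[[-0.0006,-0.008,0],0,1],[[-0.0008,-0.01,0],0,1]]' | grep -v rot; python3 -m pendant '[[[-0.0003,-0.002,0],0,1],[[-0.0005,-0.004,0],0,1],[[-0.0008,-0.006,0],0,1],[[-0.001,-0.008,0],0,1],[[-0.0013,-0.01,0],0,1]]'| grep -v rot; python3 -c "
from h import *
s=env.state();print(rack(s['position']),s['ft_force'])"
```

```text
time_s: 11.4
position: [0.5333, 0.0627, 0.0122]
ft_force: [-5.6, 13.3, 2.8]
opening: 0.001
time_s: 11.9
position: [0.5294, 0.0566, 0.012]
ft_force: [-6.2, 11.3, 2.2]
opening: 0.004
[-0.06104116 -0.15294595] [-6.18166442 11.31688441  2.184521  ]
```

```bash
python3 -m pendant '[[[0.001,-0.002,0],0,1],[[0.002,-0.004,0],0,1],[[0.0025,-0.006,0],0,1],[[0.003,-0.008,0],0,1],[[0.003,-0.01,0],0,1]]' | grep -v rot; python3 -m pendant '[[[0.001,-0.002,0],0,1],[[0.002,-0.004,0],0,1],[[0.0025,-0.006,0],0,1],[[0.003,-0.008,0],0,1],[[0.003,-0.01,0],0,1]]'| grep -v rot; python3 -c "
from h import *
s=env.state();print(rack(s['position']),s['ft_force'])
cv2.imwrite(f'pics/side8.png',cv2.resize(env.grab_frame('side')[120:290,180:345],None,fx=3.5,fy=3.5,interpolation=cv2.INTER_CUBIC))"
```

```text
time_s: 12.4
position: [0.5294, 0.0504, 0.0114]
ft_force: [-5.5, 11.6, 2.5]
opening: 0.002
time_s: 12.9
position: [0.5299, 0.0432, 0.0109]
ft_force: [-4.4, 9.1, 0.0]
opening: 0.008
[-0.05876937 -0.1662587 ] [-4.36317608  9.10146996  0.01922796]
```

View pics/side8.png

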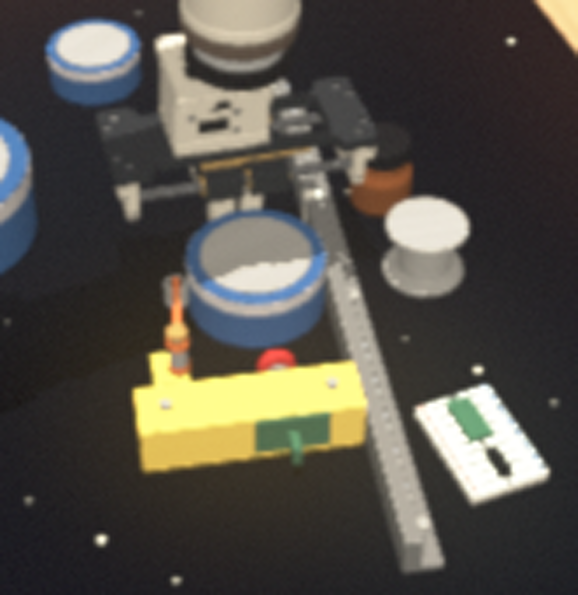

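The roller arm is pushed out, near (177,290), and the tin is almost past it, with force falling. I'll continue gently.

```bash
python3 -m pendant '[[[0.0005,-0.002,0.001],0,1],[[0.001,-0.004,0.001],0,1],[[0.001,-0.006,0.001],0,1],[[0.001,-0.008,0.001],0,1]]' | grep -v rot; python3 -c "
from h import *
s=env.state();print(rack(s['position']),s['ft_force'])"
python3 -m pendant '[[[0.0,-0.002,0.001],0,1],[[0.0,-0.003,0.001],0,1],[[0,-0.004,0.001],0,1]]' | grep -v rot
python3 -c "
from h import *
s=env.state();print(rack(s['position']),s['ft_force'])
cv2.imwrite(f'pics/side9.png',cv2.resize(env.grab_frame('side')[120:290,180:345],None,fx=3.5,fy=3.5,interpolation=cv2.INTER_CUBIC))"
```

```text
time_s: 13.35
position: [0.5291, 0.0359, 0.0114]
ft_force: [-2.2, 5.6, -0.2]
opening: 0.006
[-0.05859493 -0.17358808] [-2.18479294  5.63038547 -0.24032985]
time_s: 13.65
position: [0.5294, 0.0307, 0.0125]
ft_force: [0.9, -0.3, 0.7]
opening: 0.005
[-0.05765916 -0.17870484] [ 0.93820307 -0.28843885  0.70586684]
```

View pics/side9.png

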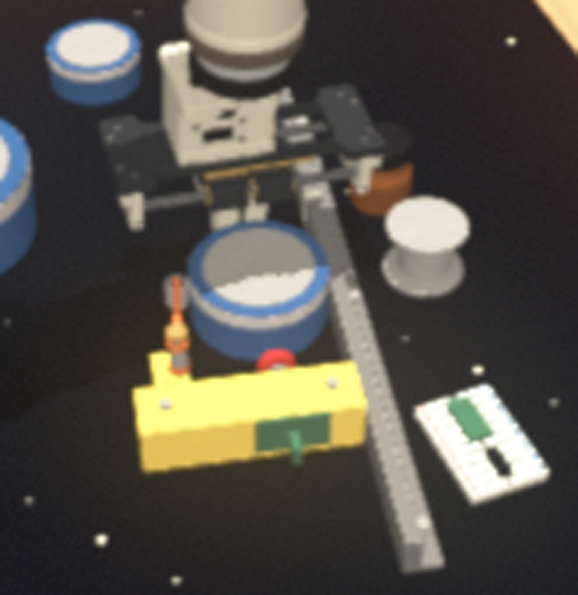

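```bash
python3 -m pendant '[[[0.0,-0.002,0],0,1],[[-0.0003,-0.004,0],0,1],[[-0.0005,-0.006,0],0,1]]' | grep -v rot
python3 -c "
from h import *
s=env.state();print(rack(s['position']),s['ft_force'])
cv2.imwrite(f'pics/side10.png',cv2.resize(env.grab_frame('side')[120:290,180:345],None,fx=3.5,fy=3.5,interpolation=cv2.INTER_CUBIC))
cv2.imwrite('pics/top10.png',cv2.resize(env.grab_frame('top')[145:265,205:345],None,fx=5,fy=5,interpolation=cv2.INTER_CUBIC))"
```

```text
time_s: 14.0
position: [0.5293, 0.0236, 0.0126]
ft_force: [-0.2, -0.4, 0.2]
opening: 0.003
[-0.0567625  -0.18575309] [-0.22358297 -0.35427353  0.16679298]
```

View pics/side10.png

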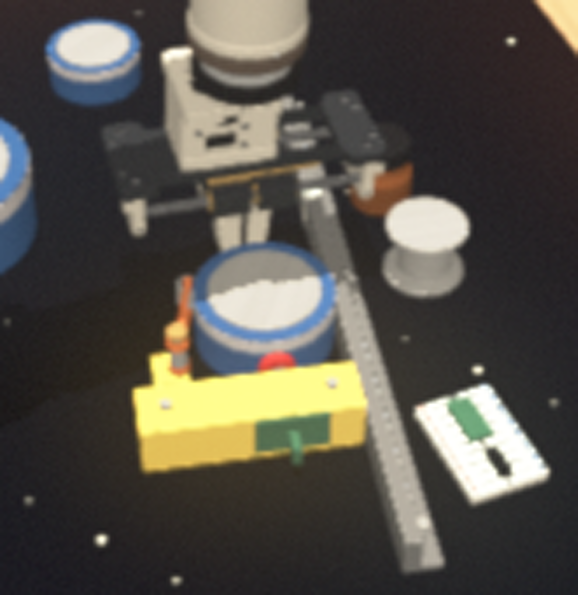

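View pics/top10.png

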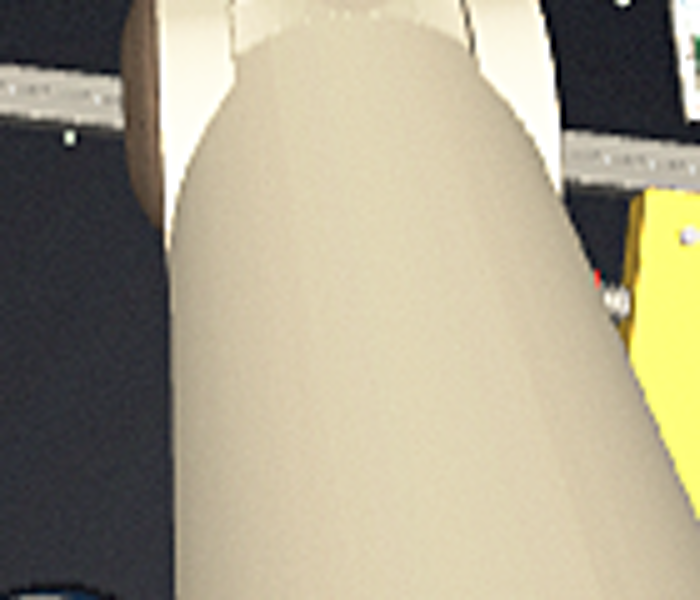

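The tin slipped ahead onto the plunger, with its lid centred near (266,291), and the roller has swung in behind it. Now I approach until contact and watch the force.

```bash
python3 -c "
from h import *
S=env.calibration('side')
for px in((266,291),(256,257)): print(rack(bp(S,180+px[0]/3.5-.36,120+px[1]/3.5-.36,.045)))"
python3 -m pendant '[[[-0.0003,-0.003,0],0,1],[[-0.0005,-0.005,0],0,1],[[-0.0008,-0.007,0],0,1],[[-0.001,-0.009,0],0,1]]' | grep -v rot
python3 -m pendant '[[[-0.0003,-0.0015,0],0,1],[[-0.0004,-0.003,0],0,1]]' | grep -v rot
```

```text
[-0.04881843 -0.26613523]
[-0.05013282 -0.2304062 ]
time_s: 14.5
position: [0.5281, 0.0144, 0.0125]
ft_force: [-0.7, -0.9, -0.2]
opening: 0.006
time_s: 14.7
position: [0.5277, 0.0112, 0.0125]
ft_force: [1.4, 0.5, -0.5]
opening: 0.005
```

```bash
python3 -m pendant '[[[-0.0002,-0.001,0],0,1],[[-0.0003,-0.002,0],0,1]]' | grep -v rot
python3 -m pendant '[[[-0.0002,-0.001,0],0,1],[[-0.0003,-0.002,0],0,1]]' | grep -v rot
python3 -m pendant '[[[-0.0002,-0.001,0],0,1],[[-0.0003,-0.002,0],0,1]]' | grep -v rot
```

```text
time_s: 14.9
position: [0.5274, 0.0091, 0.0125]
ft_force: [0.4, -0.4, -0.4]
opening: 0.002
time_s: 15.1
position: [0.5271, 0.007, 0.0125]
ft_force: [0.3, -0.1, -0.6]
opening: 0.005
time_s: 15.3
position: [0.5269, 0.0065, 0.0126]
ft_force: [0.7, 4.8, -0.2]
opening: 0.003
```

Contact. The TCP is at world y ≈ 0.0065 with 4.8 N. I need about 4 mm more travel, which should take roughly 10–13 N.

```bash
python3 -m pendant '[[[0,-0.002,0],0,1],[[0,-0.003,0],0,1]]' | grep -v rot
python3 -m pendant '[[[0,-0.003,0],0,1],[[0,-0.004,0],0,1]]' | grep -v rot
```

```text
time_s: 15.5
position: [0.5267, 0.0057, 0.0126]
ft_force: [0.2, 6.6, -0.5]
opening: 0.002
time_s: 15.7
position: [0.5265, 0.0045, 0.0126]
ft_force: [-0.3, 8.9, -0.5]
opening: 0.007
```

```bash
python3 -m pendant '[[[0,-0.003,0],0,1],[[0,-0.0045,0],0,1]]' | grep -v rot
python3 -m pendant '[[[0,-0.0045,0],0,1],[[0,-0.0045,0],0,1]]' | grep -v rot
```

```text
time_s: 15.9
position: [0.5264, 0.0037, 0.0126]
ft_force: [-0.2, 9.3, -0.1]
opening: 0.006
time_s: 16.1
position: [0.5263, 0.0032, 0.0127]
ft_force: [-0.3, 9.6, -0.2]
opening: 0.004
```

```bash
python3 -m pendant '[[[0,-0.005,0],0,1],[[0,-0.005,0],0,1],[[0,-0.005,0],0,1],[[0,-0.005,0],0,1],[[0,-0.005,0],0,1]]' | grep -v rot
python3 -c "
from h import *
cv2.imwrite(f'pics/side11.png',cv2.resize(env.grab_frame('side')[180:260,210:300],None,fx=7,fy=7,interpolation=cv2.INTER_CUBIC))
print(env.state()['ft_force'],rack(env.state()['position']))"
```

```text
time_s: 16.6
position: [0.5261, 0.0027, 0.0128]
ft_force: [0.0, 11.3, 0.4]
opening: 0.005
[-0.84851503 10.26071211  0.07180965] [-0.05718414 -0.2068696 ]
```

View pics/side11.png

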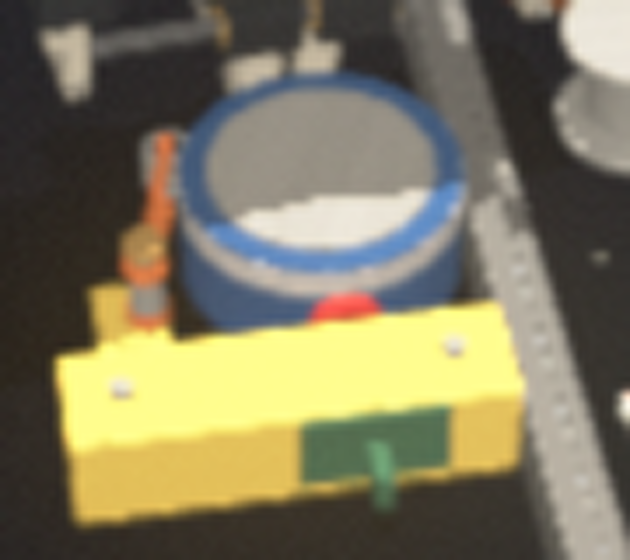

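The tin is against the plunger head (345,310) and the fence, with the roller behind it. Travel puts the plunger at about 6–7 mm; the lower bound from force is 4.3 mm. I'll press 1 mm more for margin and hold for over a second.

```bash
python3 -m pendant '[[[0,-0.006,0],0,1],[[0,-0.006,0],0,1],[[0,-0.006,0],0,1],[[0,-0.006,0],0,1],[[0,-0.006,0],0,1]]' | grep -v rot
python3 -m pendant '[[[0,-0.0055,0],0,1],[[0,-0.0055,0],0,1],[[0,-0.0055,0],0,1],[[0,-0.0055,0],0,1],[[0,-0.0055,0],0,1]]' | grep -v rot
python3 -m pendant '[[[0,-0.0055,0],0,1],[[0,-0.0055,0],0,1],[[0,-0.0055,0],0,1],[[0,-0.0055,0],0,1],[[0,-0.0055,0],0,1]]' | grep -v rot
```

```text
time_s: 17.15
position: [0.526, 0.0018, 0.0129]
ft_force: [0.6, 11.8, 0.7]
opening: 0.004
time_s: 17.65
position: [0.5258, 0.0017, 0.0131]
ft_force: [0.1, 13.6, 1.5]
opening: 0.01
time_s: 18.15
position: [0.5258, 0.0017, 0.0133]
ft_force: [0.1, 13.0, 0.2]
opening: 0.002
```

Held for 1.5 s at about 13 N, with the plunger at roughly 7–7.5 mm. Now I back away slowly along the fence, then lift.

```bash
python3 -m pendant '[[[0.0,0.0,0],0,1],[[0.0002,0.002,0],0,1],[[0.0004,0.004,0],0,1],[[0.0006,0.006,0],0,1],[[0.0008,0.008,0],0,1]]' | grep -v rot
python3 -m pendant '[[[0.0004,0.003,0],0,1],[[0.001,0.007,0],0,1],[[0.002,0.017,0],0,1],[[0.003,0.027,0],0,1],[[0.004,0.035,0]
,0,1]]' | grep -v rot
python3 -m pendant '[[[0.003,0.03,0.02],0,1],[[0.005,0.05,0.06],0,1],[[0.005,0.09,0.1],0,1],[[0.0,0.13,0.13],0,1],[[0,0.17,0.15],0,1]]' | grep -v rot
python3 -m pendant '[[[-0.02,0.04,0.02],0,1],[[-0.04,0.08,0.04],0,1],[[-0.06,0.12,0.04],0,1],[[-0.08,0.16,0.04],0,1],[[-0.08,0.16,0.04],0,1]]' | grep -v rot
python3 -c "
from h import *
cv2.imwrite(f'pics/side12.png',cv2.resize(env.grab_frame('side')[130:270,180:345],None,fx=4,fy=4,interpolation=cv2.INTER_CUBIC))
cv2.imwrite('pics/top12.png',cv2.resize(env.grab_frame('top')[125:265,205:375],None,fx=4,fy=4,interpolation=cv2.INTER_CUBIC))"
```

```text
time_s: 18.65
position: [0.5265, 0.0088, 0.0133]
ft_force: [-0.9, -0.2, -0.3]
opening: 0.004
time_s: 19.15
position: [0.5305, 0.0454, 0.0133]
ft_force: [-0.2, -0.2, 0.2]
opening: 0.003
time_s: 19.65
position: [0.5307, 0.2159, 0.1651]
ft_force: [0.9, 0.6, -0.4]
opening: 0.005
time_s: 20.15
position: [0.4445, 0.3845, 0.2058]
ft_force: [-1.1, 0.4, -0.8]
opening: 0.005
```

View pics/side12.png

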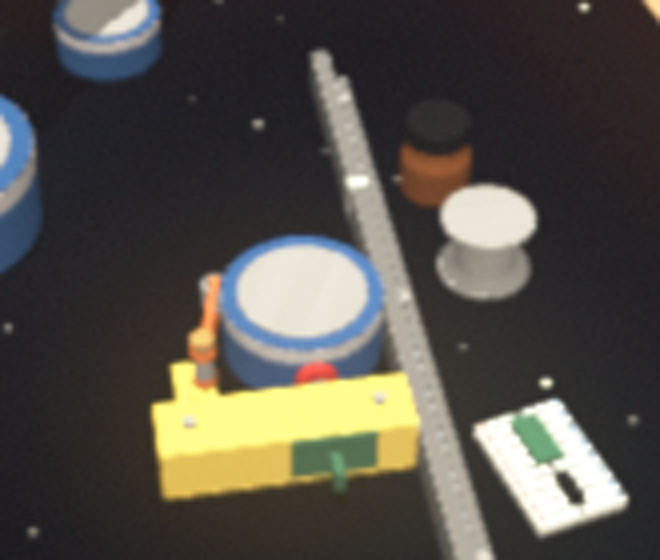

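View pics/top12.png

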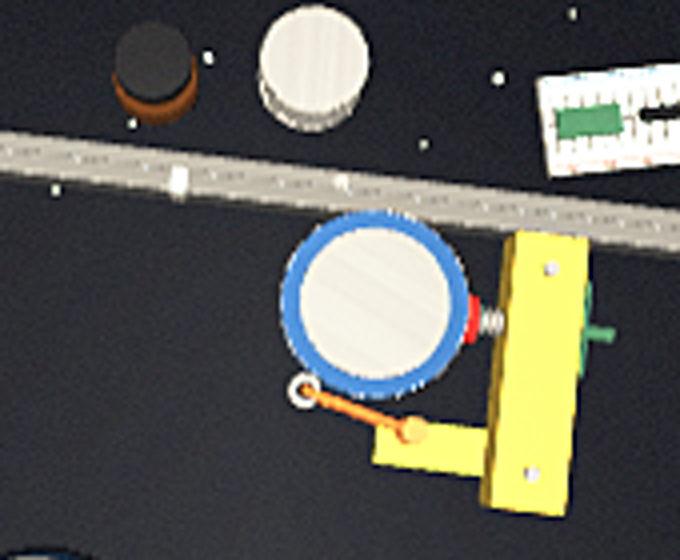

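```bash
python3 -c "
from h import *
T=env.calibration('top')
print('tin',rack(bp(T,205+375/4-.4,125+304/4-.4,.045)),'roller',rack(bp(T,205+304/4-.4,125+390/4-.4,.033)))
a=cv2.imread('pics/top0.png');b=env.grab_frame('top');print('bystander diff',cv2.absdiff(a,b)[120:160,225:390].mean())
s=env.state();print(s['time_s'],abs(s['joint_vel']).max(),s['ft_force']);env.close_job()"
```

```text
tin [-0.05060818 -0.26273745] roller [-0.10005176 -0.23095735]
bystander diff 2.8075757575757576
20.3 0.030934899409528968 [ 1.06857349 -0.8272469   0.6872924 ]
the job is handed in; nothing more can be done
```

The tin is caught between roller and plunger, against the fence, and the job was handed in at 20.3 s of the 72 s allowed. No verdict was reported.

**What I did**
- I pushed the tin sideways onto the fence about 100 mm before the stripe.
- I then pushed it along the fence past the roller with the shut fingers, at about 3 to 14 N in the readings taken.
- I held it on the plunger for about 1.5 s at about 13 N and backed away along the fence.

**Last checks (top view)**
- **Tin:** it sits at rack x = -50.6 mm and y = -262.7 mm, with the plunger head still pressed against it. I expected -262 mm from where the roller stood.
- **Roller:** it is at (-100, -231) mm, back at its rest position, so the arm has swung in behind the tin.
- **Robot:** it is well clear, with only about 1 N of sensor noise.
- **Jar, spool and breadboard:** the last views show them in the same places as at the start. The change against the first picture over that strip was small (mean 2.8 grey levels).

**Less certain**
- **Plunger depth:** I estimated it rather than measured it. Force gave 6.3 to 8.3 mm and travel gave 7 to 8 mm; both are inside the 4.5 to 10 mm window.
- **Roller pass:** the pusher drifted off the tin's centre line, its outer edge reaching 34 mm of the 35 mm allowed. I backed off, cut its tilt and recentred it, and the rest of the pass went cleanly.

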